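# Latch the sensor carriage and close the sensor box

## Task

On the tilted stand, slide the sensor carriage inside the open grey box towards the grille in the left end wall until its spring detent clicks in and it is fully home. Then fit the box's cover plate over the two locating pins so that it lies flat on the rim, handle outwards: set it down on the pins rather than dropping it, let go, and do not disturb the other things on the bench.

Things in the scene. Friction and masses are not known exactly. Their poses are not given: they have to be found in the camera images.
- box_rim (a point): Centre of the rim of the open light-grey box, fixed on a steel stand that tilts it 30 degrees towards the robot. Axes: x up the slope, away from the robot; y along the box to its left end wall (round grille); z out of the opening, square to the rim. Outside 130 (x) x 210 (y) mm, walls 5 mm, floor 61 mm below the rim; 14 mm square bosses in the inside corners.
- pin_a (a point): Tip of a steel locating pin, 6 mm diameter, round-ended, 11 mm above the rim, at x 53, y 93 mm of box_rim. Axes as box_rim.
- pin_b (a point): Tip of the second, like pin, at x -53, y -93 mm of box_rim.
- carriage (a joint): Carriage travel along the box's y (m): 0 away from the grille, 0.055 the end stop, fully home. Starts at 0 to 0.02. Friction about 1 N; from 0.042 to 0.050 a spring roller catch (brass, on the upper long wall) resists with about 6 N more; past 0.050 it snaps, drives the carriage to 0.055 and holds it there. Released short of 0.050 it springs back to about 0.042.
- carriage_lug (a point): Middle of the top edge of the pushing face (facing away from the grille, box -y) of the carriage's upright black finger lug: 40 mm wide (x), 8 mm thick (y), top 15 mm below the rim. Axes as box_rim; y there is -30 mm at joint 0, +25 mm home. Open space behind the face: at least 70 mm long, 80 mm wide, down to two rails 53 mm below the rim.
- carriage_plate (a point): Middle of the top of the carriage's black plate, 80 (x) x 70 (y) x 5 mm, 48 mm below the rim; it carries a green circuit board and a steel sensor can, all lower than the lug. The lug stands on its rear (box -y) edge. Axes as box_rim.
- cover: The loose cover plate, light-grey plastic 130 (x) x 210 (y) x 5 mm, about 0.18 kg, lying flat on the bench, handle up. Origin: centre of its underside; z up out of the plate. Two round holes of 10 mm diameter at (53, 93) and (-53, -93) mm go over the pins, either way round (a half turn gives the same fit).
- cover_grip (a point): Middle of the bar of the cover's black bow handle, 33 mm above the cover's underside. The bar runs along the cover's y, 90 mm long, 10 mm wide (x), 12 mm high (27 to 39 mm above the underside), on a leg at each end, 70 mm free between the legs and 22 mm beneath. Axes as cover.
- reel: Bystander: solder reel, 54 mm diameter, 40 mm tall, standing. Origin: centre of its underside.
- terminal: Bystander: black terminal block, 34 x 24 x 18 mm. Origin: centre of its underside.
- flux: Bystander: small white flux bottle, 34 mm diameter, 75 mm tall, standing. Origin: centre of its underside.
- brush: Bystander: small brush, about 160 mm long, lying along its x. Origin: centre of its underside.
- tape: Bystander: roll of tape, 72 mm diameter, 18 mm tall, lying flat. Origin: centre of its underside.
- screwdriver: Bystander: screwdriver, about 170 mm long, lying along its x. Origin: centre of its underside.
- board: Bystander: blue circuit board, 56 x 86 mm, at most 14 mm tall, lying flat. Origin: centre of its underside.
Not all that is in view belongs to the job. Leave any yellow look-alike of the cover alone.

How it is judged:
On the way:
1. the carriage is clicked home (past 52.5 of its 55 mm) while the cover is still off the box (value of joint carriage above 0.0525 m and distance between cover and box_rim above 0.06 m), for 0.2 s.
At the end, for the whole second after the job is handed in: The carriage is past 52.5 of its 55 mm, detent engaged; the cover lies on the rim over both pins, handle outwards: origin within 6 mm of the rim's centre and no more than 3 mm above it, square to the rim within 0.04 rad and in line with the box within 0.08 rad, released and at rest (value of joint carriage above 0.0525 m and distance between cover and box_rim below 0.006 m and z of cover in the frame of box_rim below 0.003 m and z of cover_grip in the frame of box_rim above 0.028 m and angle between the z axis of cover and the z axis of box_rim, either way round below 0.04 rad and angle between the y axis of cover and the y axis of box_rim, either way round below 0.08 rad and linear speed of cover below 0.02 m/s and angular speed of cover below 0.2 rad/s); the robot touches nothing.
It fails at once if another thing on the bench is moved by more than 40 mm (distance of any of reel, terminal, flux, brush, tape, screwdriver, board from where it was at the start of the episode above 0.04 m).
It fails at once if the cover is dropped on the box (moving faster than 0.5 m/s within 80 mm of its seat) (distance between cover and box_rim below 0.08 m and linear speed of cover above 0.5 m/s).
It also fails if it takes over 58 s, if anything falls off the work surface, if the arm or the gripper's body presses on something with over 40 N, if the wrist force passes 120 N, or if a joint passes its speed limit or range.

## Robot

A 6-joint arm with a two-finger parallel gripper is mounted at the origin on the work surface. World frame = base frame: x ahead of the robot, y to its left, z up, the work surface at z = 0. Lengths are in m, angles in rad, forces in N, time in s.
With the tool pointing down it reaches from about 0.25 to 0.775 m from the base axis. Payload 4 kg.
Tool frame: the origin (TCP) lies between the finger pads; the fingertips stand 25 mm ahead of it and the grasp point (between the pads) lies 6 mm ahead of it; z points along the fingers, y is the line along which they close (so a half turn about z gives the same grasp; the last joint's range is limited). The gripper opens to 85 mm and grips with 20 to 120 N. Pads are 22 mm wide; open, the fingers measure 114 mm over their backs; the gripper's body (76 mm by 85 mm) begins 54 mm behind the grasp point. The pads swing forward as they close: fully open they stand 13 mm farther back than shut.
Start: joints at [-1.322, 0.087, 1.371, -0, 1.684, -0.103], TCP at [0.19, -0.516, 0.256] pointing down, gripper open.
Joint ranges: [-3.1, 3.1], [-0.76, 2.03], [0.27, 2.55], [-1.08, 4.22], [0.17, 2.65], [-2.57, 2.57]. Speed limits (rad/s): [2.79, 2.79, 3.14, 3.14, 3.14, 3.14].

## Interface

Orientations are given as a rotation vector (axis times angle).
In Python, from cell import r, optics, close_job gives the robot as it stands.
- The arm moves only by the shell command python3 -m crank 'ROWS' [FORCE]. ROWS is text: rows parted by semicolons, each of 5 numbers parted by spaces: the opening, from 0 (shut) to 1 (fully open), then the shift along the tool's x, y, z as a fraction of full scale, then the turn about the tool's z as a fraction of full scale. In form: jaw x y z roll; .... A call has 1 to 8 rows; each row shifts and turns the commanded pose from where the row before left it, along the tool's axes as they then stand; what a row does not reach is not made up. Full scale, the value 1, is 2 cm for a shift and 2 pi rad for a turn. A row lasts 1/8 s, in which the tool goes at most 62.5 mm and 10.7 degrees, less where a joint would pass 70% of its speed; a pose out of reach is approached as far as the arm can. A call with a number of a shift or a turn outside -1 to 1 is refused whole. A call with a gripper value outside its range is refused whole. The fingers move at their own pace and stop on an object; FORCE is the grip in N (left out, the last holds). Time passes only in rows, so rows that do not move let the fingers close. It gives the time, the measured TCP pose, the force, the opening and the grip force at its end, in the units of the state.
- r.get_obs(): the state, without advancing time (a new reading comes with each control period).
- optics.get_image(name): name is "scene" or "top" or "wrist"; returns the picture (480x640x3 uint8, blue, green, red); there is no depth.
- optics.camera_params(name): a dict with "vertical_fov" (degrees; the focal length in pixels is half the picture's height over the tangent of half this angle, whatever the lens; pixels are square), "cx", "cy" (the principal point, pixels), "cam_to_world" (4x4, takes a point from camera to world coordinates). Camera axes: x right, y down, z forward; pixel columns grow to the right and rows downward; lengths in m; the calibration is good to about 2 mm. The wrist camera is an equidistant fisheye: a pixel r from the principal point sees the ray r / f radians off the axis. A picture is of the moment at which its call begins: read the wrist's pose just before it. camera_params takes no time and is no camera call; for the wrist camera it gives the pose at the moment of the call.
- close_job(): hands the job in; it is judged then, once.
The state is a dict: "time": time; "q": joint angles; "dq": joint speeds; "tau": joint torques, N m; "tool_pos": TCP position; "orientation": TCP orientation; "ft_force": force on the tool from outside, world axes, zero at the start; "wrist_torque": the same for the moment, N m; "finger_gap": opening from 0.0 (shut) to 1.0 (fully open); "grip_force": force on a finger pad.
Only numpy, scipy, OpenCV 4.12 (cv2) and the standard library are available. Lean on these libraries where they do the work, as an engineer would, in place of code of your own. Each camera call takes 0.05 s, during which the arm holds its last target. There are 200 camera calls.

## Working session

There is one attempt and no reset: what is moved stays moved. The work goes in short steps, Python scripts to look and compute and a shell command to move; the robot and the scene stay as the last step left them, time stands still between calls to the robot, and variables do not carry over. Pictures are saved under pics/ and viewed, at most 10 in all, crops included, and the job is handed in when it is done.

```bash
ls; mkdir -p pics
python3 - <<'E'
from cell import r, optics
import cv2,numpy as np
np.set_printoptions(precision=4,suppress=True)
for n in("scene","top","wrist"):
    im=optics.get_image(n); cv2.imwrite(f"pics/{n}0.png",im)
    p=optics.camera_params(n); print(n,p)
print(r.get_obs())
E
```

```text
pics
scene {'vertical_fov': 54.985278041532695, 'cx': 320.24958041107203, 'cy': 238.79352778409566, 'cam_to_world': array([[-0.346 ,  0.567 , -0.7475,  1.4098],
       [ 0.9382,  0.2016, -0.2814,  0.3422],
       [-0.0088, -0.7987, -0.6017,  0.8269],
       [ 0.    ,  0.    ,  0.    ,  1.    ]])}
top {'vertical_fov': 45.496123780569086, 'cx': 308.57955869848996, 'cy': 234.61356918206235, 'cam_to_world': array([[-0.0086, -0.9981,  0.0613,  0.4402],
       [-0.9997,  0.0073, -0.0218,  0.0288],
       [ 0.0213, -0.0615, -0.9979,  1.6218],
       [ 0.    ,  0.    ,  0.    ,  1.    ]])}
wrist {'vertical_fov': 65.70646984690485, 'cx': 319.10623398121373, 'cy': 239.21844977453708, 'cam_to_world': array([[ 0.3453, -0.898 , -0.2726,  0.2585],
       [-0.9385, -0.3311, -0.0982, -0.4905],
       [-0.002 ,  0.2897, -0.9571,  0.3735],
       [ 0.    ,  0.    ,  0.    ,  1.    ]])}
{'time': 0.15, 'q': array([-1.3221,  0.0878,  1.3719, -0.    ,  1.6836, -0.1031]), 'dq': array([-0.0007, -0.0028, -0.0042,  0.0018, -0.0014, -0.0005]), 'tau': array([  0.0001, -35.2374, -31.3679,  -0.0004,   0.0081,   0.    ]), 'tool_pos': array([ 0.1894, -0.516 ,  0.2554]), 'orientation': array([-3.0914, -0.5494,  0.0002]), 'ft_force': array([0.056 , 0.6245, 0.069 ]), 'wrist_torque': array([-0.0113, -0.0191,  0.    ]), 'grip_force': 0.0, 'finger_gap': 0.9992873463017486}
```

View pics/scene0.png

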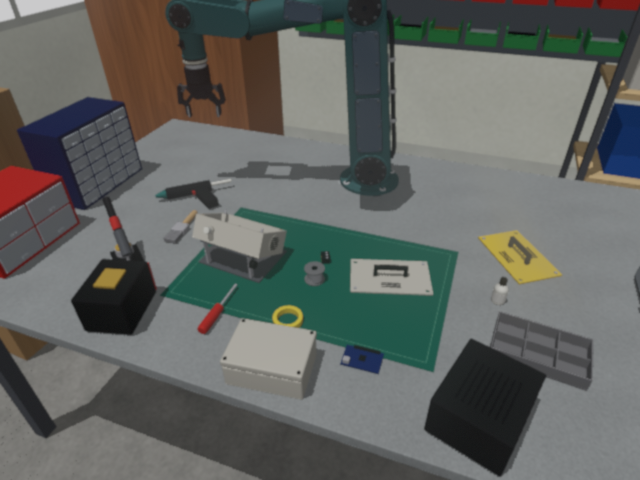

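View pics/top0.png

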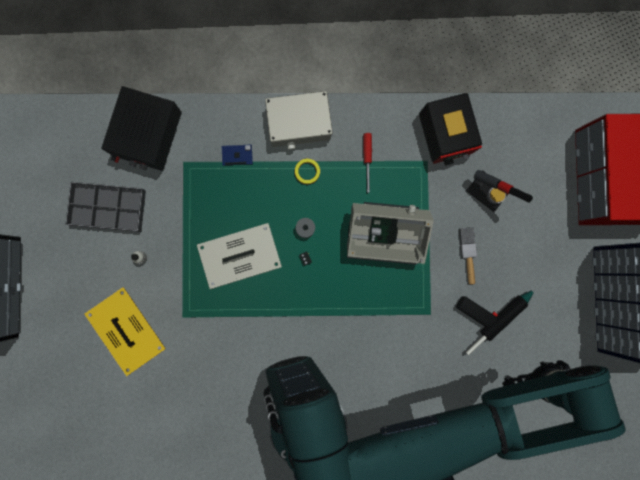

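The cover candidates in the top view are:
- the light-grey plate with a black bow handle at (240,256)
- the yellow plate at (124,332), which is the look-alike
- the closed grey box at (298,118), which is not a plate

The grey plate fits the description. The open box is at (390,234), with its grille end on the image left (+y). Next I'll take one enlarged crop to confirm.

```bash
cat > h.py <<'E'
import numpy as np,cv2
from scipy.spatial.transform import Rotation as R
from cell import r,optics
np.set_printoptions(precision=4,suppress=True)
def ray(name,uv,p=None):
    p=p or optics.camera_params(name); f=240/np.tan(np.radians(p['vertical_fov'])/2)
    d=np.array([(uv[0]-p['cx'])/f,(uv[1]-p['cy'])/f])
    if name=='wrist':
        t=np.hypot(*d); v=np.r_[d/t*np.sin(t) if t>0 else d,np.cos(t)]
    else: v=np.r_[d,1]; v/=np.linalg.norm(v)
    T=p['cam_to_world']; return T[:3,3],T[:3,:3]@v
def onz(name,uv,z,p=None):
    o,d=ray(name,uv,p); return o+d*(z-o[2])/d[2]
def tri(rays):
    A=0;b=0
    for o,d in rays:
        M=np.eye(3)-np.outer(d,d); A=A+M; b=b+M@o
    x=np.linalg.solve(A,b); return x,[np.linalg.norm((np.eye(3)-np.outer(d,d))@(x-o)) for o,d in rays]
def proj(name,X,p=None):
    p=p or optics.camera_params(name); f=240/np.tan(np.radians(p['vertical_fov'])/2)
    c=p['cam_to_world'][:3,:3].T@(np.asarray(X)-p['cam_to_world'][:3,3])
    s=1/c[2]
    if name=='wrist':
        n=np.hypot(c[0],c[1]); s=np.arctan2(n,c[2])/max(n,1e-9)
    return np.array([p['cx']+f*c[0]*s,p['cy']+f*c[1]*s])
E
python3 - <<'E'
from h import *
t=cv2.imread('pics/top0.png');s=cv2.imread('pics/scene0.png')
c=np.zeros((600,800,3),np.uint8)
def put(im,u,v,w,h,x,y): c[y:y+4*h,x:x+4*w]=cv2.resize(im[v:v+h,u:u+w],None,fx=4,fy=4,interpolation=cv2.INTER_CUBIC)
put(t,342,200,96,72,0,0); put(s,186,206,102,75,392,0)
put(t,192,216,96,76,0,296); put(s,340,252,98,50,400,320)
cv2.imwrite('pics/crop1.png',c)
# cover mask in top
h=cv2.cvtColor(t,cv2.COLOR_BGR2HSV); m=((h[...,1]<60)&(h[...,2]>130)).astype(np.uint8); m[:, :190]=0;m[:,290:]=0;m[:215]=0;m[300:]=0
k=max(cv2.findContours(m,0,2)[0],key=cv2.contourArea); b=cv2.boxPoints(cv2.minAreaRect(k)); print(b)
W=np.array([onz('top',x,.005) for x in b]); print(W,np.linalg.norm(W-np.roll(W,1,0),axis=1),W.mean(0))
E
```

```text
[[196.2284 244.3218]
 [267.7353 222.5588]
 [281.0814 266.41  ]
 [209.5744 288.173 ]]
[[0.5145 0.3101 0.005 ]
 [0.5746 0.1088 0.005 ]
 [0.4503 0.0717 0.005 ]
 [0.3911 0.2724 0.005 ]] [0.129  0.2101 0.1296 0.2093] [0.4826 0.1908 0.005 ]
```

View pics/crop1.png

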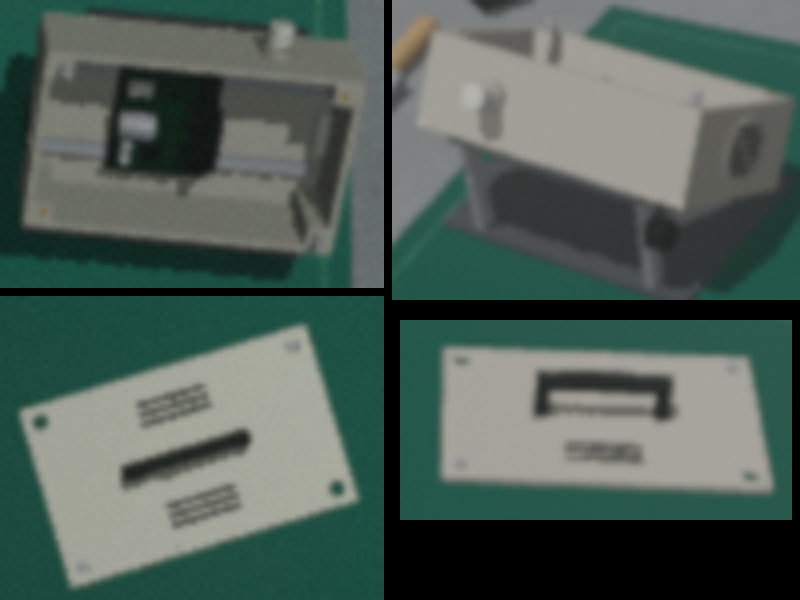

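The crop confirms it. The cover's holes are at top px (202,247.5) and (276.3,264), so cover +y is already world-left and no half turn is needed. pin_a is at top px (359,218), pin_b at (420,260), and the grille is on the left end. Next I'll work out the box pose from these corner points with the known 30° tilt.

Run:
```python
from h import *
from scipy.optimize import least_squares
pts=[('top',(353.2,203.5),(65,105,0)),('top',(432,213),(65,-105,0)),('top',(424.5,263),(-65,-105,0)),('top',(347.5,257),(-65,105,0)),
('top',(359,218),(53,93,11)),('top',(420.2,260),(-53,-93,11)),
('scene',(197.2,213.5),(65,-105,0)),('scene',(263,233.5),(65,105,0)),('scene',(286.7,230.2),(-65,105,0)),('scene',(262.2,230.2),(53,93,11))]
P={n:optics.camera_params(n) for n in('top','scene')}
def Rb(y): return (R.from_euler('z',y)*R.from_euler('y',-30,degrees=True)).as_matrix()
f=lambda v:np.concatenate([proj(n,v[:3]+Rb(v[3])@np.array(q)/1e3,P[n])-u for n,u,q in pts])
s=least_squares(f,[.5,-.1,.12,0],loss='soft_l1'); print(s.x); print(f(s.x).reshape(-1,2))
print(Rb(s.x[3]))
# lug: top view black-to-right edge at crop ~ (222,75..170)
for q in [(y) for y in(-30,-10)]: print(q,proj('top',s.x[:3]+Rb(s.x[3])@np.array([0,q,-15])/1e3)-[342,200])
print('tool y yaw',R.from_rotvec(r.get_obs()['orientation']).as_matrix())
```

```text
[ 0.5239 -0.2177  0.1121 -0.0986]
[[-0.4285  7.9975]
 [ 1.0131  5.8934]
 [-0.3858 -0.6523]
 [-0.6455 -1.6791]
 [-2.0074 -0.1317]
 [ 0.8975  0.0446]
 [-1.656   0.2931]
 [ 0.0826  0.2261]
 [-0.2122  0.6064]
 [ 0.0081 -2.1665]]
[[ 0.8618  0.0985 -0.4976]
 [-0.0853  0.9951  0.0492]
 [ 0.5     0.      0.866 ]]
-30 [57.7456 35.941 ]
-10 [50.317  35.2604]
tool y yaw [[ 0.9388  0.3446 -0.0004]
 [ 0.3446 -0.9388  0.0017]
 [ 0.0002 -0.0017 -1.    ]]
```

```bash
python3 -m crank '0 0 0 -0.75 0.024; 0 0 0 -0.75 0.024; 0 0 0 -0.75 0.024; 0 0.875 -1 0 0; 0 0.875 -1 0 0; 0 0.875 -1 0 0; 0 0.875 -1 0 0; 0 0.875 -1 0 0'; python3 -m crank '0 0.875 -1 0 0; 0 0.875 -1 0 0; 0 0.875 -1 0 0; 0 0.875 -1 0 0; 0 0.875 -1 0 0; 0 0.875 -1 0 0; 0 0.875 -1 0 0; 0 0.875 -1 0 0'; python3 -m crank '0 0.875 -1 0 0;0 0.875 -1 0 0;0 0.875 -1 0 0; 0 0 0 0 0;0 0 0 0 0'
cat > look.py <<'E'
from h import *; import sys,pickle
p=optics.camera_params('wrist'); o=r.get_obs(); im=optics.get_image('wrist'); n=sys.argv[1]
cv2.imwrite(f'pics/{n}.png',im); pickle.dump((p,o),open(f'{n}.pkl','wb')); print(o['time'],o['tool_pos'],R.from_rotvec(o['orientation']).as_matrix()[:,0],o['ft_force'],o['finger_gap'])
E
python3 look.py w1
```

```text
time: 1.15
tool_pos: [0.2871, -0.4249, 0.3009]
orientation: [-3.137, 0.158, 0.001]
ft_force: [1.1, -0.1, 0.7]
finger_gap: -0.001
grip_force: 0.0
time: 2.15
tool_pos: [0.4425, -0.2797, 0.3009]
orientation: [-3.137, 0.158, 0.001]
ft_force: [1.0, -0.1, 0.9]
finger_gap: 0.003
grip_force: 0.0
time: 2.78
tool_pos: [0.4999, -0.2263, 0.301]
orientation: [3.137, -0.158, -0.002]
ft_force: [-0.3, -1.2, -0.1]
finger_gap: -0.0
grip_force: 0.0
2.775 [ 0.4999 -0.2263  0.301 ] [ 0.9949 -0.1005 -0.001 ] [-0.2611 -1.2139 -0.1341] -0.0001681253928538322
```

View pics/w1.png

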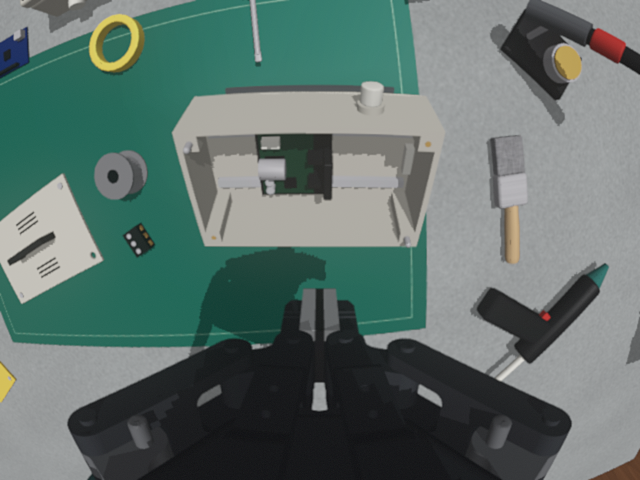

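The wrist view shows the rim corners at (173,134), (443,134), (417,246) and (204,246). Pin tips are at (187,150) and (408,240), screws at (428,144) and (213,237), and the black lug at x 320–331, y 135–199, with its pushing face on the right.

Run:
```python
from h import *; import pickle
from scipy.optimize import least_squares
p,o=pickle.load(open('w1.pkl','rb'))
pts=[((173,134),(65,105,0)),((443,134),(65,-105,0)),((417,246),(-65,-105,0)),((204,246),(-65,105,0)),((187,148.5),(53,93,11)),((407.5,239),(-53,-93,11)),((428,144),(53,-93,0)),((213,237),(-53,93,0))]
Rb=lambda y,t:(R.from_euler('z',y)*R.from_euler('y',-t)).as_matrix()
f=lambda v:np.concatenate([proj('wrist',v[:3]+Rb(v[3],v[4])@np.array(q)/1e3,p)-u for u,q in pts])
s=least_squares(f,[.52,-.22,.11,-.1,.5236],loss='soft_l1'); print('free tilt',s.x,np.degrees(s.x[4]))
g=lambda v:f(np.r_[v,np.pi/6])
s=least_squares(g,[.52,-.22,.11,-.1],loss='soft_l1'); v=s.x;print(v);print(g(v).reshape(-1,2).T)
M=Rb(v[3],np.pi/6);print('top px of pins',[proj('top',v[:3]+M@q) for q in np.array([[53,93,11],[-53,-93,11]])/1e3])
for u in [(331,137),(331,198),(320,137),(320,198)]:
    o_,d=ray('wrist',u,p); a=M.T@(o_-v[:3]); b=M.T@d; print(u,a+b*(-.015-a[2])/b[2])
print('TCP in box',M.T@(o['tool_pos']-v[:3]))
np.save('box.npy',v)
# cover near estimate via the holes in top
print(onz('top',(202,247.5),.005),onz('top',(276.3,264),.005))
```

```text
free tilt [ 0.5196 -0.219   0.1078 -0.1041  0.518 ] 29.67737147985508
[ 0.5195 -0.2191  0.1079 -0.1036]
[[-0.1216  1.4181 -1.611   1.209  -0.7985  0.1373 -0.9318  1.158 ]
 [-1.2162 -1.7561 -0.05   -0.8357  3.8708  7.0755  0.3321 -0.0322]]
top px of pins [array([357.4536, 219.5217]), array([421.1768, 261.864 ])]
(331, 137) [ 0.0478 -0.0183 -0.015 ]
(331, 198) [-0.0168 -0.0199 -0.015 ]
(320, 137) [ 0.0477 -0.0096 -0.015 ]
(320, 198) [-0.0169 -0.0099 -0.015 ]
TCP in box [ 0.0803 -0.0092  0.1767]
[0.5054 0.2939 0.005 ] [0.4572 0.0852 0.005 ]
```

Run:
```python
import cv2,numpy as np
i=cv2.imread('pics/w1.png');z=lambda u,v,w,h,k:cv2.resize(i[v:v+h,u:u+w],None,fx=k,fy=k,interpolation=cv2.INTER_CUBIC)
c=np.zeros((600,800,3),np.uint8)
c[:300,:400]=z(165,110,50,38,8)[:300,:400];c[:300,400:]=z(400,110,50,38,8)[:300,:400]
c[300:,:400]=z(190,217,50,38,8)[:300,:400];c[300:,400:]=z(385,217,50,38,8)[:300,:400]
c[150:300,:400]=z(165,130,50,19,8)[:150,:400]
cv2.imwrite('pics/crop2.png',c)
```

```text
(no output)
```

View pics/crop2.png

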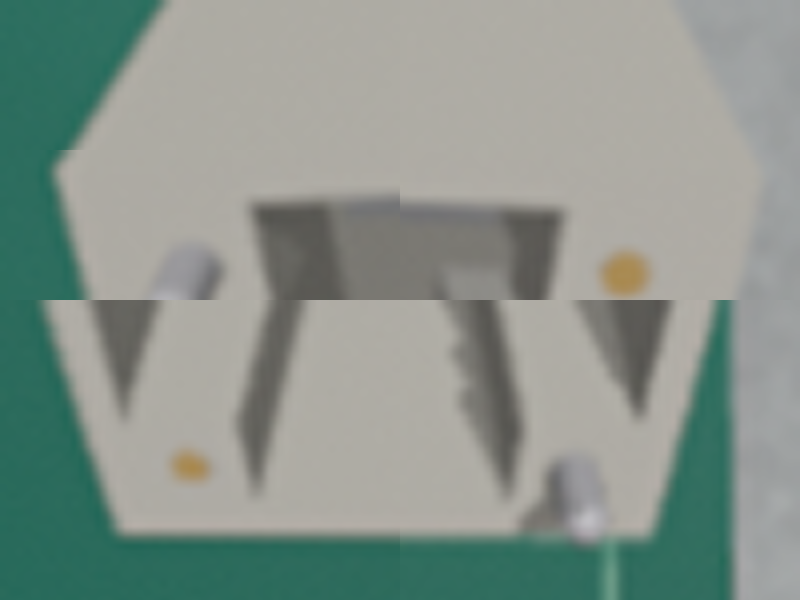

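The crops give sharper points: corners (171.9,131.9), (445.6,131.9), (416.9,247) and (204.8,246.6), and the pin_b tip at (408.5,245.3). I'll refit with these and work out the push target.

Run:
```python
from h import *; import pickle
from scipy.optimize import least_squares
p,o=pickle.load(open('w1.pkl','rb'))
pts=[((171.9,131.9),(65,105,0)),((445.6,131.9),(65,-105,0)),((416.9,247),(-65,-105,0)),((204.8,246.6),(-65,105,0)),((408.5,245.3),(-53,-93,11)),((428.1,144),(53,-93,0)),((213.75,237.9),(-53,93,0))]
Rb=lambda y,t:(R.from_euler('z',y)*R.from_euler('y',-t)).as_matrix()
f=lambda v:np.concatenate([proj('wrist',v[:3]+Rb(v[3],v[4])@np.array(q)/1e3,p)-u for u,q in pts])
s=least_squares(f,[.52,-.22,.11,-.1,.5236],loss='soft_l1'); print('free tilt',s.x,np.degrees(s.x[4]))
g=lambda v:f(np.r_[v,np.pi/6])
s=least_squares(g,[.52,-.22,.11,-.1],loss='soft_l1'); v=s.x;print(v);print(g(v).reshape(-1,2).T)
M=Rb(v[3],np.pi/6);print('top px of pins',[proj('top',v[:3]+M@q) for q in np.array([[53,93,11],[-53,-93,11]])/1e3])
np.save('box.npy',v)
RT=R.from_rotvec(o['orientation']).as_matrix()
tip=o['tool_pos']+RT@[0,0,.025]
for q in [(-.005,-.060,.02),(-.005,-.060,-.033),(-.005,.01,-.033),(-.005,.025,-.033)]:
    X=v[:3]+M@q; print(q,X,'tip shift tool units',RT.T@(X-tip)/.02)
```

```text
free tilt [ 0.5198 -0.2194  0.1104 -0.1025  0.5167] 29.60330321085674
[ 0.5198 -0.2194  0.1106 -0.1018]
[[-0.1254  0.1785 -0.4508 -0.0154  0.1869  0.1895  0.0098]
 [ 0.8491 -0.1837 -0.657  -0.6777  1.2124 -0.0622 -0.2326]]
top px of pins [array([357.6425, 219.3987]), array([421.5449, 261.697 ])]
(-0.005, -0.06, 0.02) [ 0.4994 -0.2776  0.1254] tip shift tool units [0.245  2.5507 7.5306]
(-0.005, -0.06, -0.033) [ 0.5258 -0.2803  0.0795] tip shift tool units [1.5723 2.5515 9.8242]
(-0.005, 0.01, -0.033) [ 0.5329 -0.2107  0.0795] tip shift tool units [ 1.576  -0.9485  9.8232]
(-0.005, 0.025, -0.033) [ 0.5344 -0.1957  0.0795] tip shift tool units [ 1.5768 -1.6985  9.8229]
```

```bash
python3 -m crank '0 0.525 0.85 1 0; 0 0.525 0.85 1 0; 0 0.525 0.85 1 0; 0 0 0 1 0; 0 0 0 1 0; 0 0 0 1 0; 0 0 0 1 0; 0 0 0 1 0';  python3 -m crank '0 0 0 1 0; 0 0 0 0.8 0;0 0 -0.4 0 0;0 0 -0.6 0 0;0 0 -0.6 0 0;0 0 -0.6 0 0;0 0 -0.5 0 0; 0 0 0 0 0'; python3 look.py w2
```

```text
time: 3.82
tool_pos: [0.5255, -0.2814, 0.1385]
orientation: [-3.137, 0.161, 0.003]
ft_force: [0.0, 0.5, -0.3]
finger_gap: 0.001
grip_force: 0.0
time: 4.82
tool_pos: [0.5321, -0.2251, 0.1057]
orientation: [-3.137, 0.156, -0.001]
ft_force: [0.3, 0.4, -0.5]
finger_gap: -0.003
grip_force: 0.0
4.825 [ 0.5321 -0.2251  0.1057] [ 0.9951 -0.0989  0.0003] [ 0.3166  0.3713 -0.5455] -0.0029881016085615323
```

View pics/w2.png

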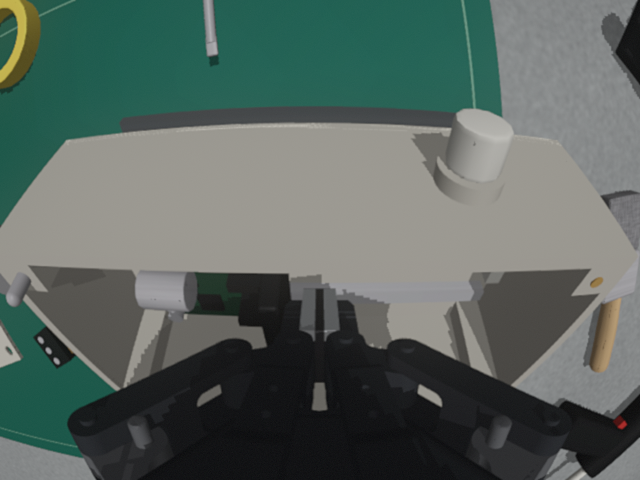

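The fingertips (x 302–338, y 290–330) stand right behind the black lug (about x 240–288). I'll keep pushing and watch the force.

```bash
for i in 1; do python3 -m crank '0 0 -0.4 0 0;0 0 -0.3 0 0' | grep -E 'pos|ft'; done; python3 -m crank '0 0 -0.25 0 0;0 0 0 0 0' | grep -E 'pos|ft';python3 -m crank '0 0 -0.25 0 0;0 0 0 0 0' | grep -E 'pos|ft'; python3 look.py w3
```

```text
tool_pos: [0.5329, -0.2136, 0.1053]
ft_force: [-0.0, -2.7, -0.9]
tool_pos: [0.5335, -0.2088, 0.1053]
ft_force: [-0.2, -5.7, -0.5]
tool_pos: [0.5335, -0.2083, 0.1056]
ft_force: [-1.7, -17.8, -3.4]
5.625 [ 0.5335 -0.2083  0.1056] [ 0.9947 -0.1024  0.0003] [ -1.7032 -17.7512  -3.4411] -0.0013132494704850967
```

```bash
python3 -m crank '0 0 0.5 0 0;0 0 0.5 0 0;0 0 0 -1 0;0 0 0 -1 0;0 0 0 -1 0;0 0 0 -1 0;0 0 0 -1 0;0 0 0 -1 0' | grep -E 'pos|ft';python3 -m crank '0 -0.5 0 -1 0;0 -0.5 0 -1 0;0 -0.5 0 -1 0;0 -0.5 0 -1 0;0 0 0 0 0' | grep -E 'pos|ft'; python3 look.py w4
python3 - <<'E'
import cv2
i=cv2.imread('pics/w4.png')[80:300,150:480]; cv2.imwrite('pics/w4c.png',cv2.resize(i,None,fx=2.4,fy=2.4))
E
```

```text
tool_pos: [0.5324, -0.2217, 0.2258]
ft_force: [0.1, -0.0, 0.1]
tool_pos: [0.4924, -0.2185, 0.3084]
ft_force: [1.1, 0.1, 0.2]
7.3 [ 0.4924 -0.2185  0.3084] [ 0.9949 -0.1009  0.0049] [1.0863 0.063  0.2485] -0.0011502431138164493
```

View pics/w4c.png

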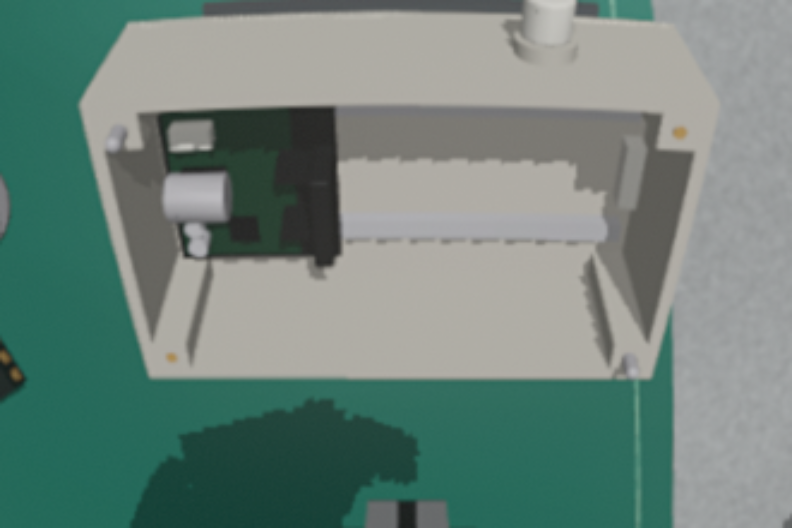

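```bash
python3 -m crank '0.5 0 0 0.3 -0.0208; 0.5 0 0 0.3 -0.0208; 0.5 0 0 0.3 -0.0208; 0.5 0.2 -1 0 0; 0.5 0.2 -1 0 0; 0.5 0.2 -1 0 0; 0.5 0.2 -1 0 0; 0.5 0.2 -1 0 0'|grep -E 'pos|gap'; python3 -m crank '0.5 0.2 -1 0 0;0.5 0.2 -1 0 0;0.5 0.2 -1 0 0;0.5 0.2 -1 0 0;0.5 0.2 -1 0 0;0.5 0.2 -1 0 0;0.5 0.2 -1 0 0;0.5 0.2 -1 0 0'|grep pos; python3 -m crank '0.5 0.2 -1 0 0;0.5 0.2 -1 0 0;0.5 0.2 -1 0 0;0.5 0.2 -1 0 0;0.5 0.2 -1 0 0;0.5 0.2 -1 0 0;0.5 0.2 -1 0 0;0.5 0 0 0 0'|grep pos
python3 look.py w5
python3 - <<'E'
from h import *;import pickle
p,o=pickle.load(open('w4.pkl','rb')); v=np.load('box.npy')
M=(R.from_euler('z',v[3])*R.from_euler('y',-np.pi/6)).as_matrix()
for u in[(290.8,157),(290.8,185)]:
    a,d=ray('wrist',u,p);a=M.T@(a-v[:3]);d=M.T@d;print('lug',a+d*(-.015-a[2])/d[2])
for q in[(65,105,0),(65,-105,0),(-65,-105,0),(-65,105,0)]: print((proj('wrist',v[:3]+M@np.array(q)/1e3,p)-[150,80])*2.4)
i=cv2.imread('pics/w5.png');h=cv2.cvtColor(i,cv2.COLOR_BGR2HSV); m=((h[...,1]<45)&(h[...,2]>130)).astype(np.uint8)
k=max(cv2.findContours(m,0,2)[0],key=cv2.contourArea); print(cv2.minAreaRect(k),cv2.contourArea(k)); print(r.get_obs()['q'])
print(cv2.approxPolyDP(k,8,True)[:,0])
E
```

```text
tool_pos: [0.4827, -0.115, 0.2876]
finger_gap: 0.5
tool_pos: [0.4671, 0.0472, 0.2874]
tool_pos: [0.4535, 0.1892, 0.2873]
10.35 [0.4535 0.1892 0.2873] [ 0.9571  0.2898 -0.    ] [ 0.1339 -0.1675  0.6429] 0.4962366609784502
lug [ 0.019   0.0221 -0.015 ]
lug [-0.0118  0.0235 -0.015 ]
[ 78.6404 103.0857]
[721.3303 103.1381]
[651.3501 378.0139]
[149.5864 377.6151]
((114.0, 222.5), (445.0, 228.0), 90.0) 64842.0
[ 0.2785 -0.0481  1.4475 -0.0006  1.7423  1.5562]
[[228   0]
 [143   0]
 [112  66]
 [  0  31]
 [  0 430]
 [ 20 442]
 [170 337]
 [157 256]]
```

View pics/w5.png

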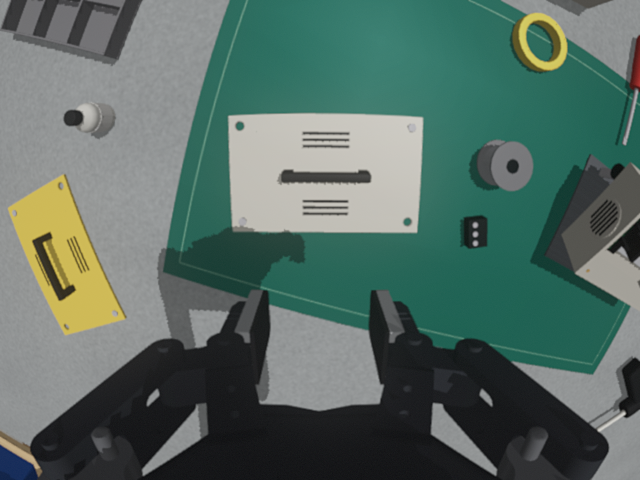

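The lug face is at y≈23 mm with the finger withdrawn. An unlatched carriage would have sprung back to 12 mm, so it is home. The cover is centred, with holes at (240,126) and (407.5,222) and the bar at x 280–371, y≈176.

Run:
```python
from h import *;import pickle
p,o=pickle.load(open('w5.pkl','rb')); i=cv2.imread('pics/w5.png');h=cv2.cvtColor(i,cv2.COLOR_BGR2HSV)
s=h[...,1].astype(float)
def hole(c):
    u,v=c; w=i[v-7:v+8,u-7:u+8].astype(float); wt=np.clip(w[...,2].max()*.6-w[...,2],0,None); y,x=np.mgrid[-7:8,-7:8]; return np.array([u+(wt*x).sum()/wt.sum(),v+(wt*y).sum()/wt.sum()])
a,b=hole((240,126)),hole((407,222)); print(a,b)
A,B=onz('wrist',a,.004,p),onz('wrist',b,.004,p); C=(A+B)/2; d=(A-B)[:2]
print(A,B,'len',np.hypot(*d),'want .2141; centre',C,'yaw',np.arctan2(d[1],d[0])-np.arctan2(186,106))
k=np.array([onz('wrist',u,.005,p) for u in[(228,115),(423,117),(417,233),(233,233)]]);print(k.mean(0),np.linalg.norm(k-np.roll(k,1,0),axis=1))
print('bar',onz('wrist',(325.5,174),.039,p))
# after -90deg tool roll (world yaw +90)
RT=R.from_rotvec(o['orientation']).as_matrix(); yaw=np.arctan2(d[1],d[0])-np.arctan2(186,106)
print('tool yaw',np.arctan2(RT[1,0],RT[0,0]))
x=np.array([-np.sin(yaw),np.cos(yaw)]);y=np.array([x[1],-x[0]]); D=(C-o['tool_pos'])[:2]
print('shift after roll x,y units',D@x/.02,D@y/.02,'z to TCP .043',(o['tool_pos'][2]-.043)/.02)
```

```text
[239.3713 125.64  ] [406.8623 221.3543]
[0.5051 0.2951 0.004 ] [0.4567 0.0865 0.004 ] len 0.21417595208622217 want .2141; centre [0.4809 0.1908 0.004 ] yaw 0.2900960761846805
[0.4801 0.1902 0.005 ] [0.1326 0.2111 0.1312 0.2105]
bar [0.4839 0.1922 0.039 ]
tool yaw 0.29398295119117823
shift after roll x,y units -0.31445170864783506 1.3363494230522468 z to TCP .043 12.215205076480437
```

```bash
python3 -m crank '0.5 0 0 0.5 -0.0277;0.5 0 0 0.5 -0.0277;0.5 0 0 0.5 -0.0277;0.5 0 0 0.5 -0.0277;0.5 0 0 0.5 -0.0277;0.5 0 0 0.5 -0.0277;0.5 0 0 0.5 -0.0277;0.5 0 0 0.5 -0.0277' | grep pos; python3 -m crank '0.5 0 0 0.5 -0.0277; 0.5 -0.16 0.67 1 0;0.5 -0.155 0.67 1 0;0.5 0 0 1 0;0.5 0 0 1 0;0.5 0 0 0.7 0;0.5 0 0 0 0;0.5 0 0 0 0' | grep -E 'pos|ft'
python3 - <<'E'
from h import *
o=r.get_obs();RT=R.from_rotvec(o['orientation']).as_matrix();print(o['tool_pos'],np.arctan2(RT[1,0],RT[0,0]),RT.T@(np.array([.4809,.1908,.043])-o['tool_pos'])/.02)
E
```

```text
tool_pos: [0.4542, 0.187, 0.2071]
tool_pos: [0.4822, 0.1894, 0.1042]
ft_force: [-0.1, -0.4, 0.4]
[0.4822 0.1894 0.1042] 1.857650840934131 [ 0.0877 -0.0461  3.0586]
```

```bash
python3 -m crank '0.5 0.09 -0.045 1 0;0.5 0 0 1 0;0.5 0 0 0.7 0;0.5 0 0 0.35 0;0 0 0 0 0;0 0 0 0 0;0 0 0 0 0;0 0 0 0 0' 35
python3 - <<'E'
from h import *
o=r.get_obs();RT=R.from_rotvec(o['orientation']).as_matrix();print(o['tool_pos'],np.arctan2(RT[1,0],RT[0,0]),RT.T@(np.array([.4809,.1908,.043])-o['tool_pos'])/.02,o['finger_gap']*85)
E
```

```text
time: 13.4
tool_pos: [0.481, 0.191, 0.0431]
orientation: [1.88, 2.515, 0.002]
ft_force: [-0.2, -0.6, 2.9]
finger_gap: 0.106
grip_force: 37.8
[0.481  0.191  0.0431] 1.8578824267827792 [-0.0105 -0.0067  0.0068] 8.982808029383254
```

```bash
python3 -m crank '0 0 0 -0.5 0;0 0 0 -1 0;0 0 0 -1 0;0 0 0 -1 0;0 0 0 -1 0;0 0 0 -1 0.0206;0 0 0 -1 0.0206;0 0 0 -1 0.0207'; python3 -m crank '0 0 0 -1 0;0 0 0 -0.15 0;0 0 0 0 0'; python3 look.py w6
```

```text
time: 14.4
tool_pos: [0.4798, 0.1907, 0.1929]
orientation: [-2.336, -2.1, 0.002]
ft_force: [-0.4, 0.0, -2.6]
finger_gap: 0.11
grip_force: 37.3
time: 14.78
tool_pos: [0.4799, 0.1908, 0.2148]
orientation: [-2.331, -2.105, 0.001]
ft_force: [-0.1, -0.5, -1.7]
finger_gap: 0.107
grip_force: 37.3
14.775 [0.4799 0.1908 0.2148] [ 0.1016  0.9948 -0.0004] [-0.051  -0.5289 -1.6695] 0.10717987505292427
```

View pics/w6.png

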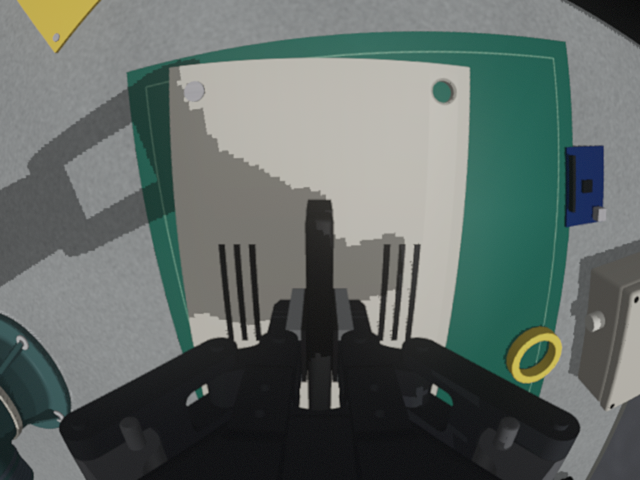

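The cover is lifted level, with its +x+y hole at (444,91) and far corners at (169,66) and (470,67). I'll check its offset in the hand.

Run:
```python
from h import *;import pickle
p,o=pickle.load(open('w6.pkl','rb'));RT=R.from_rotvec(o['orientation']).as_matrix();t=o['tool_pos']
i=cv2.imread('pics/w6.png')
for z in(.038,):
  for n,u in(('hole',(444,91)),('screw',(194,91)),('cornL',(169,66)),('cornR',(470,67))):
    a,d=ray('wrist',u,p);a=RT.T@(a-t);d=RT.T@d;print(n,(a+d*(z-a[2])/d[2])*1e3)
```

```text
hole [92.9065 52.9929 38.    ]
screw [ 92.8383 -53.7191  38.    ]
cornL [105.3037 -65.5019  38.    ]
cornR [104.9806  65.2219  38.    ]
```

```bash
python3 -m crank '0 -0.96 0.17 0 0;0 -0.96 0.17 0 0;0 -0.96 0.17 0 0;0 -0.96 0.17 0 0;0 -0.96 0.17 0 0;0 -0.96 0.17 0 0;0 -0.96 0.17 0 0;0 -0.96 0.17 0 0' >/dev/null; python3 -m crank '0 -0.96 0.17 0 0;0 -0.96 0.17 0 0;0 -0.96 0.17 0 0;0 -0.96 0.17 0 0;0 -0.96 0.17 0 0;0 -0.96 0.17 0 0;0 -0.96 0.17 0 0;0 -0.96 0.17 0 0' >/dev/null;  python3 -m crank '0 -0.96 0.17 0 0;0 -0.96 0.17 0 0;0 -0.96 0.17 0 0;0 -0.96 0.17 0 0;0 -0.96 0.17 0 0;0 0 0 0 0;0 0 0 0 0' ; python3 look.py w7
```

```text
time: 17.7
tool_pos: [0.5103, -0.2172, 0.2152]
orientation: [-2.331, -2.105, -0.001]
ft_force: [0.1, 0.1, -2.1]
finger_gap: 0.109
grip_force: 37.2
17.7 [ 0.5103 -0.2172  0.2152] [0.1016 0.9948 0.0007] [ 0.0665  0.1329 -2.0554] 0.10856067931493198
```

The cover sits true in the hand, with all four points within 0.7 mm. The tool can only point down, so I'll tilt the cover by hinging it. Its far edge goes on the upper rim with pin_a in its hole, and the light grip lets the bar rotate in the jaws while the tool follows the arc.

```bash
python3 -m crank '0 -0.06 0 0.4 0;0 0 0 0.4 0;0 0 0 0.3 0;0 0 0 0.1 0;0 0 0 0.1 0;0 0 0 0 0' 35; python3 -m crank '0 0 0 0.1 0;0 0 0 0.1 0;0 0 0 0 0' 20; python3 look.py w8; python3 -c "
from h import *
cv2.imwrite('pics/s8.png',cv2.resize(optics.get_image('scene')[130:330,150:350],None,fx=3,fy=3,interpolation=2))"
```

```text
time: 18.5
tool_pos: [0.5102, -0.2187, 0.1894]
orientation: [2.331, 2.105, -0.0]
ft_force: [0.8, -0.6, -1.9]
finger_gap: 0.108
grip_force: 37.2
time: 18.88
tool_pos: [0.5101, -0.2186, 0.1851]
orientation: [-2.331, -2.105, 0.0]
ft_force: [-0.3, -0.5, -2.0]
finger_gap: 0.108
grip_force: 37.2
18.875 [ 0.5101 -0.2186  0.1851] [0.1017 0.9948 0.0001] [-0.2515 -0.5406 -2.0041] 0.10824461953889856
```

View pics/s8.png

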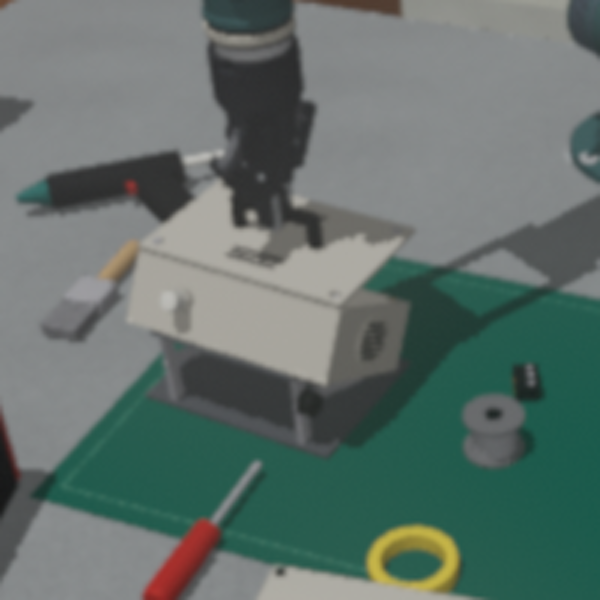

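The scene crop shows the cover level, with its far edge just on the upper rim and the hole at the pin (340,293). I'll start the arc.

```bash
python3 -m crank '0 -0.065 0 0.145 0;0 -0.065 0 0.145 0;0 0 0 0 0' 20; python3 -m crank '0 -0.05 0 0.15 0;0 0 0 0 0' 20; python3 -c "
from h import *;o=r.get_obs();print(o['wrist_torque'],R.from_rotvec(o['orientation']).as_matrix()[:,2])"
```

```text
time: 19.35
tool_pos: [0.5092, -0.2197, 0.1812]
orientation: [-2.329, -2.104, -0.002]
ft_force: [-6.0, 7.1, 6.2]
finger_gap: 0.106
grip_force: 40.1
time: 19.6
tool_pos: [0.5082, -0.2198, 0.1785]
orientation: [-2.326, -2.103, -0.001]
ft_force: [-9.7, 8.7, 10.4]
finger_gap: 0.11
grip_force: 46.8
[ 1.3115  1.0468 -0.0022] [-0.0031  0.0048 -1.    ]
```

I put the shift in the wrong column: x instead of y. I'll undo it and apply it along tool y.

```bash
python3 -m crank '0 0.18 -0.18 0 0;0 0 0 0 0;0 0 0 0 0' 20; python3 -c "
from h import *;o=r.get_obs();print(o['wrist_torque'],R.from_rotvec(o['orientation']).as_matrix()[:,2])"
```

```text
time: 19.98
tool_pos: [0.507, -0.2187, 0.178]
orientation: [2.33, 2.104, 0.001]
ft_force: [-2.1, 0.2, 6.2]
finger_gap: 0.104
grip_force: 44.7
[ 0.1105 -0.0906 -0.0265] [ 0.0021 -0.0012 -1.    ]
```

```bash
python3 -m crank '0 0 -0.05 0.15 0;0 0 0 0 0' 20; python3 -m crank '0.115 0 -0.03 0.08 0;0.115 0 0 0 0;0.115 0 0 0 0' 20;  python3 -c "
from h import *;o=r.get_obs();print(o['wrist_torque'],R.from_rotvec(o['orientation']).as_matrix()[:,2])
cv2.imwrite('pics/s9.png',cv2.resize(optics.get_image('scene')[160:300,180:310],None,fx=4,fy=4,interpolation=2))"
```

```text
time: 20.23
tool_pos: [0.5062, -0.2186, 0.1757]
orientation: [2.33, 2.103, 0.002]
ft_force: [-3.4, 1.4, 9.3]
finger_gap: 0.107
grip_force: 50.9
time: 20.6
tool_pos: [0.5053, -0.2185, 0.173]
orientation: [2.331, 2.104, 0.001]
ft_force: [-2.0, 0.9, 5.2]
finger_gap: 0.117
grip_force: 33.5
[ 0.1349 -0.0449 -0.034 ] [ 0.0013 -0.0007 -1.    ]
```

View pics/s9.png

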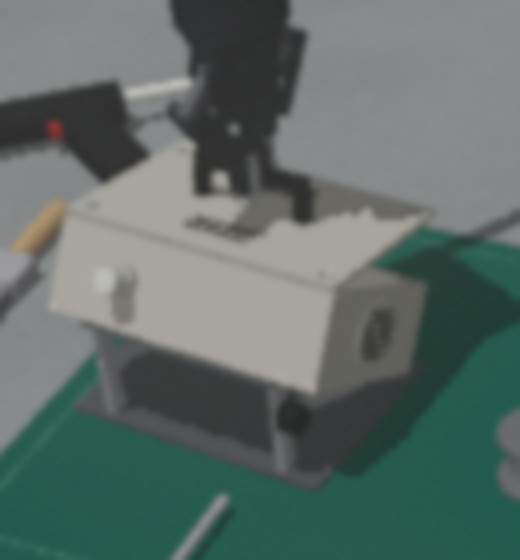

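The scene crop shows the cover hinging on the upper rim with its near edge raised and the jaws following. That was my last picture. From here I'll go by numbers only.

```bash
python3 -m crank '0.12 0 -0.04 0.15 0;0.12 0 -0.04 0.15 0;0.125 0 0 0 0' 20; python3 -m crank '0.13 0 -0.025 0.155 0;0.135 0 -0.025 0.155 0;0.135 0 0 0 0' 20
cat > ang.py <<'E'
from h import *
v=np.load('box.npy');p=optics.camera_params('wrist');o=r.get_obs();i=optics.get_image('wrist');cv2.imwrite('pics/t%d.png'%int(o['time']*100),i)
h=cv2.cvtColor(i,cv2.COLOR_BGR2HSV);g=((h[...,1]<45)&(h[...,2]>75)).astype(np.uint8)
k=max(cv2.findContours(g[:330],0,2)[0],key=cv2.contourArea);print(cv2.approxPolyDP(k,6,True)[:,0].tolist())
M=(R.from_euler('z',v[3])*R.from_euler('y',-np.pi/6)).as_matrix()
Rz=R.from_euler('z',v[3]).as_matrix()
# expected far-edge and near-edge (cover +y end corners) for tilts about hinge
E=v[:3]+Rz@np.array([.05525,0,.0319])
for f in range(0,31,5):
    a=np.radians(f);q=[E+Rz@np.array([-s*np.cos(a)-.005*np.sin(a),.105,-s*np.sin(a)+.005*np.cos(a)]) for s in(0,.13)]
    print(f,*[proj('wrist',x,p).round(0) for x in q])
print(o['wrist_torque'])
E
python3 ang.py
```

```text
time: 21.02
tool_pos: [0.5036, -0.2182, 0.1665]
orientation: [2.331, 2.105, 0.001]
ft_force: [-2.3, 1.0, 4.3]
finger_gap: 0.125
grip_force: 28.4
time: 21.4
tool_pos: [0.5024, -0.218, 0.1593]
orientation: [-2.332, -2.105, 0.0]
ft_force: [-1.8, -0.8, 4.0]
finger_gap: 0.134
grip_force: 24.9
[[593, 157], [518, 155], [509, 61], [342, 56], [210, 69], [223, 327], [265, 327], [262, 237], [270, 304], [280, 240], [283, 329], [296, 329], [302, 221], [341, 200], [352, 203], [352, 223], [336, 240], [343, 329], [356, 328], [352, 299], [368, 305], [374, 329], [399, 329], [407, 253], [413, 258], [405, 329], [415, 327], [424, 255], [420, 329], [430, 329], [441, 257], [436, 329], [492, 329], [517, 166]]
0 [513.  59.] [162.  53.]
5 [512.  59.] [174.  58.]
10 [511.  59.] [186.  62.]
15 [510.  59.] [198.  66.]
20 [509.  59.] [211.  69.]
25 [508.  59.] [225.  71.]
30 [507.  59.] [239.  74.]
[ 0.0205 -0.1127 -0.0476]
```

The measured cover corners, (509,61) and (210,69), match a 20° tilt exactly. Continuing.

```bash
python3 -m crank '0.14 0 -0.012 0.16 0;0.145 0 -0.013 0.16 0;0.145 0 0 0 0' 20; python3 -m crank '0.15 0 0 0.16 0;0.15 0 0 0.08 0;0.155 0 0 0 0;0.155 0 0 0 0' 20; python3 ang.py
```

```text
time: 21.82
tool_pos: [0.5019, -0.2178, 0.1527]
orientation: [-2.331, -2.105, 0.0]
ft_force: [-0.5, 0.3, 1.6]
finger_gap: 0.148
grip_force: 19.2
time: 22.32
tool_pos: [0.502, -0.2178, 0.1484]
orientation: [2.331, 2.106, 0.0]
ft_force: [-0.2, 1.3, 1.9]
finger_gap: 0.157
grip_force: 10.5
[[601, 159], [528, 157], [523, 57], [371, 53], [226, 70], [238, 329], [262, 329], [266, 316], [262, 234], [269, 303], [273, 237], [279, 238], [280, 329], [293, 329], [301, 221], [337, 201], [361, 205], [360, 226], [337, 241], [345, 329], [358, 329], [354, 299], [371, 306], [376, 329], [407, 329], [415, 258], [421, 267], [413, 329], [423, 329], [432, 261], [438, 264], [429, 329], [440, 326], [449, 264], [455, 268], [445, 329], [502, 329], [527, 168]]
0 [528.  56.] [151.  48.]
5 [527.  56.] [164.  54.]
10 [526.  55.] [178.  58.]
15 [525.  55.] [191.  62.]
20 [524.  55.] [206.  65.]
25 [523.  55.] [220.  68.]
30 [522.  55.] [235.  71.]
[ 0.1207 -0.0948 -0.0976]
```

```bash
python3 -m crank '0.16 0 0 0.08 0;0.16 0 0 0.08 0;0.165 0 0 0 0' 20; python3 -m crank '0.17 0 0 0.06 0;0.175 0 0 0.05 0;0.18 0 0 0 0;0.18 0 0 0 0' 20; python3 ang.py
```

```text
time: 22.75
tool_pos: [0.5022, -0.2178, 0.1449]
orientation: [2.331, 2.105, 0.001]
ft_force: [1.9, 0.0, 0.4]
finger_gap: 0.163
grip_force: 3.0
time: 23.25
tool_pos: [0.5018, -0.2179, 0.1429]
orientation: [-2.332, -2.105, 0.001]
ft_force: [1.1, -0.9, -0.5]
finger_gap: 0.179
grip_force: 0.5
[[233, 70], [245, 329], [259, 329], [270, 301], [268, 234], [276, 300], [278, 238], [285, 238], [277, 329], [291, 326], [291, 239], [297, 240], [303, 329], [302, 220], [343, 201], [366, 205], [365, 227], [339, 242], [348, 329], [362, 328], [357, 299], [373, 305], [379, 329], [412, 329], [420, 260], [426, 270], [418, 329], [428, 329], [437, 264], [443, 269], [434, 329], [445, 329], [455, 267], [451, 329], [507, 329], [533, 168], [606, 162], [534, 157], [530, 54], [373, 50]]
0 [537.  53.] [145.  44.]
5 [536.  53.] [159.  50.]
10 [535.  53.] [173.  55.]
15 [534.  52.] [188.  59.]
20 [533.  52.] [203.  63.]
25 [531.  52.] [218.  66.]
30 [530.  52.] [233.  69.]
[-0.048  -0.1284  0.0131]
```

The cover is at 30° and flat on the rim, with grip force about 0. I'll ease off upward while opening, then check it from above.

```bash
python3 -m crank '0.2 0 0 -0.1 0;0.22 0 0 -0.1 0;0.25 0 0 -0.1 0;0.3 0 0 -0.2 0;0.35 0 0 -0.3 0;0.4 0 0 -0.5 0;0.4 0 0 -0.8 0;0.4 0 0 -1 0'; python3 -m crank '0.4 0 0 -1 0;0.4 0 0 -1 0;0.4 0 -0.2 -1 0;0.4 0 -0.2 -1 0;0.4 -0.5 -0.2 -1 0;0.4 -0.5 -0.2 -1 0;0.4 -0.5 0 0 0;0.4 0 0 0 0'
python3 look.py w10
python3 - <<'E'
from h import *;import pickle
p,o=pickle.load(open('w10.pkl','rb'));v=np.load('box.npy');M=(R.from_euler('z',v[3])*R.from_euler('y',-np.pi/6)).as_matrix()
i=cv2.imread('pics/w10.png');h=cv2.cvtColor(i,cv2.COLOR_BGR2HSV);g=((h[...,1]<45)&(h[...,2]>75)).astype(np.uint8)
k=max(cv2.findContours(g,0,2)[0],key=cv2.contourArea);print(cv2.approxPolyDP(k,5,True)[:,0].tolist())
for n,q in dict(UL=(65,105,5),UR=(65,-105,5),LR=(-65,-105,5),LL=(-65,105,5),pa=(53,93,11),pb=(-53,-93,11),bar1=(0,45,39),bar2=(0,-45,39)).items(): print(n,proj('wrist',v[:3]+M@np.array(q)/1e3,p).round(1))
E
```

```text
time: 24.3
tool_pos: [0.5019, -0.2178, 0.2064]
orientation: [2.331, 2.105, 0.0]
ft_force: [0.6, 0.1, 0.2]
finger_gap: 0.401
grip_force: 0.0
time: 25.3
tool_pos: [0.4828, -0.2465, 0.3247]
orientation: [-2.332, -2.104, 0.0]
ft_force: [0.6, -0.0, -0.1]
finger_gap: 0.403
grip_force: 0.0
25.3 [ 0.4828 -0.2465  0.3247] [0.1026 0.9947 0.0002] [ 0.6083 -0.0289 -0.0898] 0.4034732218224263
[[0, 0], [0, 18], [22, 19], [40, 55], [39, 87], [28, 118], [0, 146], [0, 381], [36, 443], [46, 426], [164, 342], [187, 337], [198, 348], [213, 345], [249, 300], [258, 302], [248, 330], [262, 341], [273, 289], [279, 296], [278, 347], [323, 342], [328, 354], [275, 362], [271, 382], [264, 382], [266, 402], [314, 410], [371, 404], [373, 377], [367, 382], [359, 335], [351, 332], [358, 328], [365, 289], [377, 341], [390, 330], [382, 300], [396, 305], [421, 345], [440, 347], [460, 328], [595, 427], [603, 445], [589, 469], [569, 479], [609, 479], [615, 469], [622, 478], [637, 479], [639, 457], [631, 448], [639, 455], [639, 269], [636, 319], [560, 362], [551, 362], [523, 330], [529, 321], [510, 291], [517, 284], [517, 259], [589, 227], [613, 235], [618, 230], [639, 249], [639, 0], [516, 0], [508, 13], [519, 113], [564, 113], [575, 121], [570, 133], [520, 132], [517, 251], [436, 259], [437, 249], [452, 245], [456, 233], [444, 225], [446, 74], [425, 59], [361, 60], [292, 69], [295, 274], [198, 282], [173, 148], [160, 0]]
UL [429.2  58.7]
UR [416.6 301.5]
LR [295.9 275.1]
LL [293.5  67.3]
pa [413.   71.7]
pb [302.3 268.3]
bar1 [337.9 128. ]
bar2 [336.9 236.9]
```

Run:
```python
from h import *;import pickle
p,o=pickle.load(open('w10.pkl','rb'));i=cv2.imread('pics/w10.png');g=cv2.cvtColor(i,cv2.COLOR_BGR2GRAY)
m=(g<55).astype(np.uint8);m[:90]=0;m[270:]=0;m[:,:300]=0;m[:,:420]&=1;m[:,420:]=0
k=max(cv2.findContours(m,0,2)[0],key=cv2.contourArea);print('bar',cv2.boundingRect(k))
for n,(u,v) in dict(pa=(413,72),pb=(302,268)).items(): print(n);print(g[v-8:v+9:1,u-10:u+11:1])
```

```text
bar (332, 130, 26, 105)
pa
[[164 164 165 164 164 164 164 165 165 164 164 164 165 164 165 164 164 165
  164 164 165]
 [165 164 165 164 165 166 165 164 165 165 165 165 166 165 165 165 165 165
  164 164 164]
 [165 165 164 165 165 165 165 166 165 164 163 162 162 163 165 165 165 164
  165 164 164]
 [164 165 164 165 164 165 164 162 160 154 146 142 143 150 158 164 165 165
  164 165 164]
 [164 165 165 165 166 166 152 142 138 132 124 122 125 127 136 152 164 165
  166 164 164]
 [165 165 165 166 170 170 142 109  99 105 120 136 139 129 118 131 153 165
  166 166 164]
 [164 165 165 162 165 165 136  97  91 113 137 154 161 156 138 121 136 160
  165 165 164]
 [165 165 163 151 131 123 106  93  98 122 144 161 172 169 154 129 126 152
  164 166 165]
 [165 165 164 153 128 108  99  99 102 119 143 160 171 169 158 134 123 143
  163 165 165]
 [165 165 166 168 159 133 109 105 101 109 132 150 159 160 148 131 119 141
  162 166 165]
 [165 165 166 175 177 154 125 120 114 109 118 132 140 141 132 122 114 142
  163 165 165]
 [164 164 166 173 180 165 150 150 147 141 130 120 117 114 113 110 113 147
  164 165 165]
 [165
[... 1257 characters left out ...]
7 161 167 166 166 166 170 167 159 154 153 142 123 114 126 152
  165 167 166]
 [ 87  91 120 154 166 166 166 166 167 168 163 153 138 121 111 120 141 162
  167 166 166]
 [ 87  90 117 151 166 166 166 167 166 166 166 158 147 138 137 147 160 167
  167 167 166]
 [ 85  90 116 151 166 167 165 166 166 166 166 164 162 160 160 164 166 167
  166 166 166]
 [ 86  90 116 151 166 167 166 166 166 166 167 166 167 166 166 167 167 167
  166 166 166]
 [ 95 100 120 149 164 166 166 166 167 166 167 167 166 166 166 167 166 166
  166 167 166]
 [125 129 137 150 158 159 162 163 164 165 166 166 166 166 166 166 166 166
  166 166 166]
 [141 143 146 150 152 152 154 156 157 157 160 162 164 165 166 166 166 166
  166 166 166]]
```

Both pins show through the holes at their predicted pixels. The cover corners match a flat seat within about 1 mm, and the robot is clear.

```bash
python3 -c "
from cell import close_job
print(close_job())"
```

```text
the job is handed in; nothing more can be done
None
```

The carriage is clicked home and the cover is set down flat over both pins and released; I handed the job in at about 25 s with no verdict shown, after viewing 11 pictures against the limit of 10.

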